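# Clamp a lock cylinder with the push-push stop of its jig

### The job

Clamp the lock cylinder that lies loose in the holding jig: press the black knob of the sliding stop so that it springs up and frees the stop, slide the stop up until its sprung nose pushes the cylinder fully home against the end block, and there press the knob down again so that its pin drops into a pocket of the strip below and the knob stays down when you let go. Feel your way gently: do not ram the pin onto the strip between two pockets or crush the cylinder, and leave the things around the jig where they are.

Things in the scene. Friction and masses are not known exactly. Their poses are not given: they have to be found in the camera images.
- jig: the holding jig, fixed to the bench: a grey plate 96 x 254 x 12 mm; origin at the middle of its underside, z up, y along it from the end block (at -y) to the sliding stop (at +y). All on the centre line x = 0: end block, nest (12 mm groove between low walls, y = -88 to -19 mm, top z = 28), index strip, and over the strip, between guide rails, the sliding stop
- end_face (a point): working face of the steel end block (52 mm wide, top at z = 54 mm), which looks to jig +y: a point on the centre line at jig y = -89 mm, z = 41
- cylinder_mid (a point): middle of the loose lock cylinder (double euro cylinder, 17 x 66 x 38 mm, 66 mm along jig y), standing on the plate with its narrow leg in the nest's groove, its top at z = 51; it lies 2 to 12 mm short of the end block at first; fully home its middle is at jig y = -56 mm
- knob (a point): middle of the black knob on the sliding stop: a round upright cap 28 mm across, 18 mm high (top 9 mm above this point, underside 9 mm below) that can be gripped by its sides. At z = 73 mm when latched. The stop's flat top (54 mm across the jig, 44 mm along it) is at z = 56, a collar under the knob at 59
- plunger (a joint): height of the knob in m: 0 = latched down, +0.010 = sprung up, -0.0048 = bottom. Push-push latch: from latched, press to the bottom (it changes over below -0.004) and let go: it springs up; from up, press to the bottom and let go: it stays at 0. Too short a press changes nothing. Its spring pushes up with 3 N at the top, 7 N at the bottom
- pin_tip (a point): tip of the knob's 8 mm locking pin (flat end, 0.5 mm chamfer) inside the stop, 56 mm under knob; knob up: 3 mm above the strip; latched: 7 mm deep in a pocket, so the stop cannot slide. On the strip between two pockets it stops the knob at about +0.007
- stop (a joint): travel of the sliding stop in m, growing towards the end block (jig -y); at 0 the knob's axis is at jig y = +0.083. At first it is locked within 4 mm of 0 in the strip's long parking pocket. It slides with 2 N of friction; gripping the knob is enough to slide it
- strip_top (a point): top of the index strip (26 mm wide, jig y = -12 to 121 mm, z = 24) at the nominal middle of the pocket that clamps this cylinder (stop = 0.068). Pockets are 9.2 mm long, 18 mm apart (stop = 0.032, 0.050, 0.068, 0.086), but the strip is set in a long hole and sits up to 6 mm nearer to or 5 mm farther from the end block, which is not reported. At 0.050 the cylinder stays loose; 0.086 is out of reach
- nose (a joint): how far the stop's sprung nose (a 14 mm rubber-tipped pin 24 mm long, at z = 37, pointing at the cylinder) is pushed in, in m: 0 = free, 0.016 = bottomed; 2 N at first touch, 0.6 N more per mm. It touches a fully home cylinder at stop = 0.060
- spanner: bystander: steel open-end spanner, 38 x 147 x 10 mm, lying beside the jig, roughly along it; origin at the middle of its underside
- key_fob: bystander: black car remote, 31 x 69 x 13 mm, lying beside the jig, origin at the middle of its underside
- tape_roll: bystander: roll of tape, 64 mm across, 19 mm high, lying beside the jig, origin at the middle of its underside
Mind the look-alikes: they are no part of the job. Of the things that look like the part that bears cylinder_mid, the middle-sized one is meant.

How it is judged:
By the outcome, as a careful person would: the job done as asked, in the order asked, and still so for the second after the job is handed in, with the robot touching nothing.
It also fails if it takes over 64 s, if anything falls off the work surface, if the arm or the gripper's body presses on something with over 40 N, if the wrist force passes 120 N, or if a joint passes its speed limit or range.

### The arm

A 7-joint arm with a two-finger parallel gripper is mounted at the origin on a cart in front of the work surface, level with it; the furniture and walls round the work are solid. World frame = base frame: x ahead of the robot, y to its left, z up, the work surface at z = 0. Lengths are in m, angles in rad, forces in N, time in s.
With the tool pointing down it reaches from about 0.375 to 0.925 m from the base axis. Payload 3.1 kg.
Tool frame: the origin (TCP) lies at the very end of the fingers, on their centre line; the grasp point (between the pads) lies ctrl.grip_point_offset behind it (ctrl.grip_point_offset is the distance from the TCP to the grasp point, in m); x points along the fingers, z is the direction in which the jaws open and shut, and the axes are right-handed (so a half turn about x gives the same grasp; the last joint's range is limited). The gripper opens to 85 mm and grips with 20 to 120 N. Pads are 22 mm wide; open, the fingers measure 114 mm over their backs; the gripper's body (76 mm by 85 mm) begins 54 mm behind the grasp point. The pads swing forward as they close: fully open they stand 13 mm farther back than shut.
Start: joints at [1.209, 0.383, 0.044, 1.598, -0.018, 1.161, -0.05], TCP at [0.17, -0.628, 0.231] pointing down, gripper open.
Joint ranges: [-2.61, 2.61], [-0.41, 2.15], [-1.48, 1.57], [0, 2.5], [-1.57, 4.71], [0.05, 1.97], [-2.85, 2.85]. Speed limits (rad/s): [2.79, 2.79, 3.14, 3.14, 3.14, 3.14, 3.14].

### API

Orientations are given as a rotation vector (axis times angle).
In Python, from workcell import sensors, grab_frame, camera_info, hand_in, ctrl gives the robot as it stands.
- The arm moves only by the tool apply_moves, never from a script. Its argument "moves" is a list of rows, each a list of 3 entries, a list of its own where there are three numbers: the finger opening in mm, from 0 to 85.4, then the shift along the tool's x, y, z in mm, then the turn about the tool's x in rad. A call has exactly 8 rows; each row is the pose to reach, as a shift and turn from the pose commanded when the call began, along the tool's axes at that moment; what a row does not reach only later rows make up. A row lasts 1/10 s, in which the tool goes at most 50 mm and 8.59 degrees, less where a joint would pass 70% of its speed; a pose out of reach is approached as far as the arm can. A call with a gripper value outside its range is refused whole. The fingers move at their own pace and stop on an object; "newtons" is the grip in N (left out, the last holds). Time passes only in rows, so rows that repeat a pose let the fingers close, or fill a call up. It gives the time, the measured TCP pose, the force and the opening at its end, in the units of the state.
- sensors.get_state(): the state, without advancing time (a new reading comes with each control period).
- grab_frame(name): name is "scene" or "top"; returns the picture (480x640x3 uint8, red, green, blue); there is no depth.
- camera_info(name): a dict with "fx", "fy", "cx", "cy" (pixels), "dist" ([k1, k2, p1, p2, k3] as OpenCV has them; the pictures are not rectified), "R" (3x3) and "t" (3): a world point X has camera coordinates R X + t. Camera axes: x right, y down, z forward; pixel columns grow to the right and rows downward; lengths in m; the calibration is good to about 2 mm. A picture is of the moment at which its call begins. camera_info takes no time and is no camera call.
- hand_in(): hands the job in, once; it reports no verdict.
The state is a dict: "time_s": time; "joints": joint angles; "qvel": joint speeds; "joint_torque": joint torques, N m; "ee_pos": TCP position; "tcp_rot": TCP orientation; "ft_force": force on the tool from outside, world axes, zero at the start; "wrist_torque": the same for the moment, N m; "finger_gap": finger opening in m.
Only numpy, scipy, OpenCV 4.12 (cv2) and the standard library are available. Lean on these libraries where they do the work, as an engineer would, in place of code of your own. Each camera call takes 0.05 s, during which the arm holds its last target.

## Working session

There is one attempt and no reset: what is moved stays moved. The work goes in short steps, Python scripts to look and compute and a tool call to move; the robot and the scene stay as the last step left them, time stands still between calls to the robot, and variables do not carry over. Pictures are saved under pics/ and viewed, and the job is handed in when it is done.

Besides the shell and the picture viewer there is one more tool, called after "Emit:" as a command line: name --argument value ..., lists and objects as JSON in quotes. apply_moves: Moves the arm, as the interface text tells. Its arguments: {"type":"object","properties":{"moves":{"type":"array","items":{"type":"array"}},"newtons":{"type":"number"}},"required":["moves"]}

```bash
ls; mkdir -p pics
python3 - <<'E'
from workcell import sensors, grab_frame, camera_info, ctrl
import cv2
for n in("scene","top"):
    cv2.imwrite(f"pics/{n}0.png",grab_frame(n)[:,:,::-1]); print(n,camera_info(n))
print(sensors.get_state(), ctrl.grip_point_offset)
E
```

```text
pics
scene {'fx': 501.2367634269892, 'fy': 501.2367634269892, 'cx': 319.69780780905165, 'cy': 242.9602608794565, 'dist': array([-0.1132212,  0.       ,  0.       ,  0.       ,  0.       ]), 'R': array([[ 0.72752104, -0.68576201, -0.02106209],
       [-0.36136597, -0.3569143 , -0.86140979],
       [ 0.58320474,  0.63430486, -0.50747371]]), 't': array([-0.33763294,  0.30656692,  0.53581101])}
top {'fx': 512.1191505585597, 'fy': 512.1191505585597, 'cx': 326.70461377488414, 'cy': 241.48887874153314, 'dist': array([-0.0141273,  0.       ,  0.       ,  0.       ,  0.       ]), 'R': array([[-0.0166501 , -0.99934478, -0.03213685],
       [-0.98170249,  0.02243706, -0.18909469],
       [ 0.18969185,  0.02840038, -0.98143284]]), 't': array([0.09521526, 0.54778569, 0.95494897])}
{'time_s': 0.1, 'joints': array([ 1.20917523,  0.38375208,  0.04386359,  1.59944613, -0.0178732 ,
        1.16122561, -0.04988465]), 'qvel': array([-0.00079094, -0.0008826 ,  0.00084385, -0.00461631, -0.00112149,
        0.00044972,  0.00076834]), 'joint_torque': array([ 2.75049206e-03, -4.34730756e+01,  1.02970965e+00, -2.50454056e+01,
        1.10091435e-02,  5.48150536e-03, -2.86972238e-05]), 'ee_pos': array([ 0.16924647, -0.62667157,  0.23000046]), 'tcp_rot': array([ 1.01405357,  1.32464265, -1.01180351]), 'ft_force': array([ 0.7928697 , -0.10770052,  0.07261031]), 'wrist_torque': array([ 0.02434712, -0.00758781, -0.02610625]), 'finger_gap': 0.08538101235512} 0.0187
```

View pics/scene0.png

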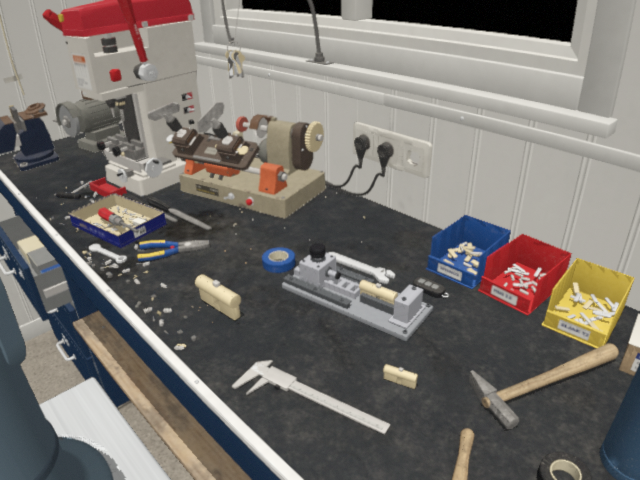

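View pics/top0.png

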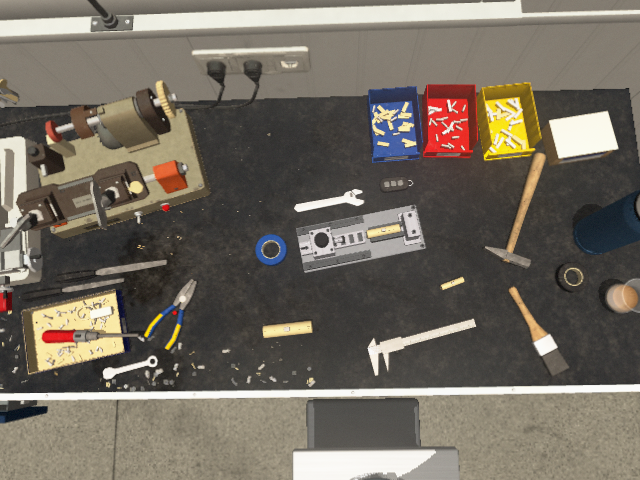

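Run:
```python
import cv2
a=cv2.imread("pics/top0.png")[180:290,285:445]; cv2.imwrite("pics/topz.png",cv2.resize(a,None,fx=5,fy=5,interpolation=cv2.INTER_CUBIC))
a=cv2.imread("pics/scene0.png")[225:345,260:460]; cv2.imwrite("pics/scenez.png",cv2.resize(a,None,fx=4,fy=4,interpolation=cv2.INTER_CUBIC))
```

```text
(no output)
```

View pics/topz.png

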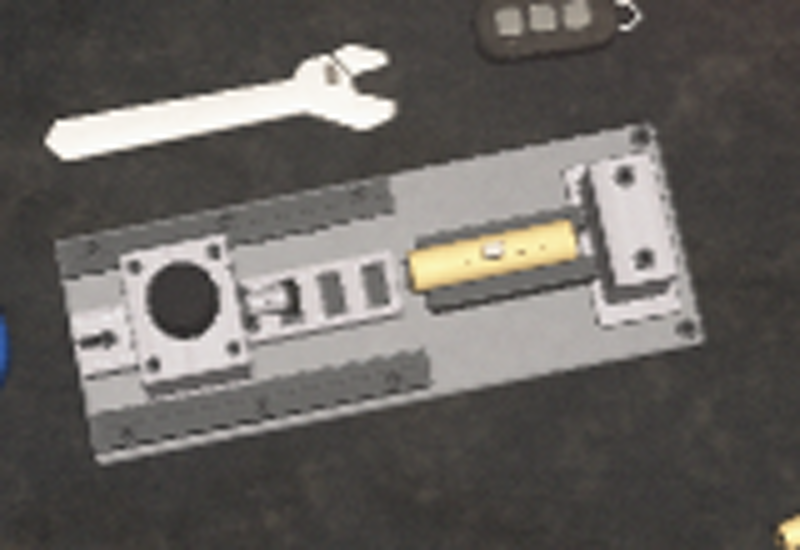

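View pics/scenez.png

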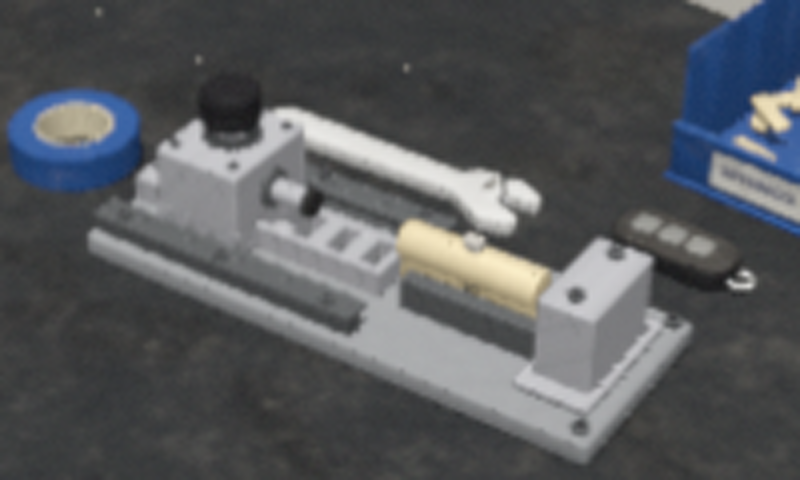

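```bash
cat > h.py <<'E'
import numpy as np, cv2
from workcell import camera_info
def ray(n,uv):
    c=camera_info(n);K=np.array([[c['fx'],0,c['cx']],[0,c['fy'],c['cy']],[0,0,1]])
    p=cv2.undistortPoints(np.array(uv,float).reshape(-1,1,2),K,np.array(c['dist'])).reshape(-1,2)
    d=np.c_[p,np.ones(len(p))]@c['R']; o=-c['R'].T@c['t']; return o,d
def onz(n,uv,z):
    o,d=ray(n,uv); return o+d*((z-o[2])/d[:,2])[:,None]
def proj(n,X):
    c=camera_info(n);K=np.array([[c['fx'],0,c['cx']],[0,c['fy'],c['cy']],[0,0,1]])
    return cv2.projectPoints(np.array(X,float).reshape(-1,3),cv2.Rodrigues(np.array(c['R']))[0],np.array(c['t']),K,np.array(c['dist']))[0].reshape(-1,2)
E
python3 - <<'E'
from h import *
im=cv2.imread("pics/top0.png")
z=lambda l:[(285+(x+.5)/5-.5,180+(y+.5)/5-.5) for x,y in l]
# knob by mask
g=im[180:290,285:445].max(2)
m=(g<60).astype(np.uint8)
n,l,s,c=cv2.connectedComponentsWithStats(m)
for i in range(1,n):
    if s[i,4]>8 and 25<c[i][0]<90 and 35<c[i][1]<90: print(s[i],c[i]+[285,180])
P=onz("top",z([(55,240),(98,458),(703,343),(650,125)]),.012)
print("plate",P.round(4),np.linalg.norm(P-np.roll(P,-1,0),axis=1))
print("axis",np.arctan2(*(P[2]-P[1])[1::-1]),np.arctan2(*(P[3]-P[0])[1::-1]))
print("center",P.mean(0))
print("holes in endblock/pockets", onz("top",z([(330,296),(375,285)]),.024))
print("cyl ends",onz("top",z([(410,271),(578,240)]),.045))
print("block top face corners",onz("top",z([(592,168),(612,292),(675,277),(651,152)]),.054))
E
```

```text
[31 57 12 10 31] [322.87096774 243.5483871 ]
plate [[ 0.5884  0.1495  0.012 ]
 [ 0.4972  0.1324  0.012 ]
 [ 0.5391 -0.1148  0.012 ]
 [ 0.6313 -0.0978  0.012 ]] [0.09276935 0.25070622 0.0936849  0.25094175]
axis -1.4025937842119973 -1.398930521840687
center [0.56398646 0.01732458 0.012     ]
holes in endblock/pockets [[0.55976628 0.03668454 0.024     ]
 [0.56389474 0.01833175 0.024     ]]
cyl ends [[ 0.56501504  0.00504471  0.045     ]
 [ 0.57604949 -0.06204465  0.045     ]]
block top face corners [[ 0.60314602 -0.0677917   0.054     ]
 [ 0.55289243 -0.07336354  0.054     ]
 [ 0.55832629 -0.09827981  0.054     ]
 [ 0.60910205 -0.09138806  0.054     ]]
```

Run:
```python
from h import *
c=np.array([.5640,.0173]);u=np.array([-.169,.9856]);x=np.array([.9856,.169])
im=cv2.cvtColor(cv2.imread("pics/top0.png"),cv2.COLOR_BGR2GRAY).astype(np.float32)
def prof(ys,xs,z):
    P=np.array([[*(c+u*y+x*xx),z] for y in ys for xx in xs]);q=proj("top",P).astype(np.float32)
    return cv2.remap(im,q[:,0].reshape(-1,1),q[:,1].reshape(-1,1),cv2.INTER_LINEAR).reshape(len(ys),len(xs)).mean(1)
ys=np.arange(-.02,.056,.001)
p=prof(ys,np.arange(-.004,.0045,.001),.024)
for y,v in zip(ys,p): print(round(y*1e3),int(v),end='; ')
print()
ys=np.arange(.045,.13,.001)
p=prof(ys,np.arange(-.003,.0035,.001),.082)
for y,v in zip(ys,p): print(round(y*1e3),int(v),end='; ')
ky=.0
print()
for yk in (.08,.084,.088):
  p=[prof([yk],[xx],.082)[0] for xx in np.arange(-.03,.03,.001)]
  print(yk,[(round(a*1e3),int(v)) for a,v in zip(np.arange(-.03,.03,.001),p)])
for z in(.054,):
  p=prof(np.arange(-.125,-.075,.001),[-.01,0,.01],z);print([(round(a*1e3),int(v)) for a,v in zip(np.arange(-.125,-.075,.001),p)])
P=np.array([c@x,c@u]);print(P)
import json
from workcell import sensors
from scipy.spatial.transform import Rotation as R
print(R.from_rotvec(sensors.get_state()['tcp_rot']).as_matrix().round(3))
```

```text
-20 221; -19 221; -18 220; -17 216; -16 202; -15 168; -14 131; -13 118; -12 130; -11 155; -10 174; -9 180; -8 184; -7 194; -6 202; -5 191; -4 165; -3 133; -2 111; -1 108; 0 109; 1 109; 2 108; 3 112; 4 124; 5 147; 6 176; 7 200; 8 210; 9 211; 10 211; 11 210; 12 205; 13 192; 14 163; 15 127; 16 109; 17 107; 18 108; 19 108; 20 109; 21 114; 22 127; 23 150; 24 179; 25 204; 26 211; 27 211; 28 211; 29 210; 30 204; 31 188; 32 146; 33 90; 34 66; 35 68; 36 85; 37 112; 38 138; 39 165; 40 173; 41 175; 42 176; 43 174; 44 172; 45 170; 46 175; 47 186; 48 191; 49 190; 50 185; 51 175; 52 158; 53 133; 54 115; 55 112; 
45 193; 46 194; 47 195; 48 195; 49 197; 50 199; 51 198; 52 194; 53 187; 54 176; 55 161; 56 149; 57 144; 58 167; 59 198; 60 212; 61 214; 62 208; 63 199; 64 170; 65 125; 66 86; 67 64; 68 60; 69 62; 70 61; 71 60; 72 60; 73 60; 74 61; 75 60; 76 60; 77 60; 78 60; 79 60; 80 60; 81 60; 82 59; 83 59; 84 59; 85 59; 86 58; 87 58; 88 59; 89 61; 90 68; 91 94; 92 130; 93 174; 94 208; 95 210; 96 210; 97 211; 98 207; 99 195; 100 186; 101 190; 102 196; 103 198; 104 198; 105 194; 106 190; 107 193; 108 196;
[... 2156 characters left out ...]
-124, 64), (-123, 63), (-122, 63), (-121, 66), (-120, 76), (-119, 96), (-118, 130), (-117, 156), (-116, 161), (-115, 167), (-114, 186), (-113, 203), (-112, 207), (-111, 211), (-110, 214), (-109, 216), (-108, 216), (-107, 216), (-106, 214), (-105, 212), (-104, 210), (-103, 209), (-102, 211), (-101, 214), (-100, 216), (-99, 217), (-98, 216), (-97, 215), (-96, 213), (-95, 212), (-94, 210), (-93, 209), (-92, 206), (-91, 195), (-90, 157), (-89, 119), (-88, 95), (-87, 81), (-86, 85), (-85, 91), (-84, 110), (-83, 127), (-82, 132), (-81, 134), (-80, 120), (-79, 112), (-78, 126), (-77, 142), (-76, 159)]
[ 0.5588021  -0.07826512]
[[-0.001  0.965  0.261]
 [ 0.002  0.261 -0.965]
 [-1.    -0.    -0.002]]
```

Emit:
apply_moves --moves '[[50, [0, 50, -53], 0.094], [50, [0, 90, -96], 0.094], [50, [0, 130, -139], 0.094], [50, [0, 170, -182], 0.094], [50, [0, 210, -225], 0.094], [50, [0, 250, -268], 0.094], [50, [0, 290, -311], 0.094], [50, [0, 330, -354], 0.094]]' --newtons 25

```text
time_s: 0.9
ee_pos: [0.3568, -0.2718, 0.231]
tcp_rot: [1.083, 1.285, -1.084]
ft_force: [1.7, -0.3, -0.4]
finger_gap: 0.0495
```

```bash
cat >> h.py <<'E'
from scipy.spatial.transform import Rotation as Rr
def st(goal=None,pr=True):
    from workcell import sensors
    s=sensors.get_state();M=Rr.from_rotvec(s['tcp_rot']).as_matrix()
    print("t",round(s['time_s'],2),"pos",s['ee_pos'].round(4),"F",s['ft_force'].round(1),"gap",round(s['finger_gap']*1e3,1)); print("zyaw",round(np.arctan2(M[1,2],M[0,2]),4),"target -1.4008; down",M[:,0].round(3))
    if goal is not None: print("tool shift mm",((np.array(goal)-s['ee_pos'])@M*1e3).round(1))
    c=np.array([.5640,.0173]);u=np.array([-.169,.9856]);x=np.array([.9856,.169])
    p=s['ee_pos'][:2]-c; print("jig x,y",(p@x*1e3).round(2),(p@u*1e3).round(2))
E
python3 -c "
from h import *;st((.5498,.0942,.150))"
```

```text
t 0.9 pos [ 0.3568 -0.2718  0.231 ] F [ 1.7 -0.3 -0.4] gap 49.5
zyaw -1.4011 target -1.4008; down [-0. -0. -1.]
tool shift mm [  80.9  252.1 -328.2]
jig x,y -253.08 -249.95
```

Emit:
apply_moves --moves '[[50, [0, 32, -40], 0], [50, [0, 64, -80], 0], [50, [0, 96, -120], 0], [50, [0, 128, -160], 0], [50, [0, 150, -190], 0], [50, [0, 160, -205], 0], [50, [0, 165, -215], 0], [50, [0, 165, -215], 0]]'

```text
time_s: 1.7
ee_pos: [0.4827, -0.0327, 0.2309]
tcp_rot: [1.081, 1.287, -1.081]
ft_force: [1.0, -0.7, 0.1]
finger_gap: 0.05
```

```bash
python3 -c "
from h import *;st((.5498,.0942,.150))"
```

```text
t 1.7 pos [ 0.4827 -0.0327  0.2309] F [ 1.  -0.7  0.1] gap 50.0
zyaw -1.3982 target -1.4008; down [-0.001  0.001 -1.   ]
tool shift mm [  80.9   88.  -113.5]
jig x,y -88.62 -35.57
```

Emit:
apply_moves --moves '[[50, [0, 20, -26], 0.003], [50, [0, 45, -58], 0.003], [50, [0, 68, -88], 0.003], [50, [10, 80, -105], 0.003], [50, [30, 88, -113], 0.003], [50, [55, 88, -113], 0.003], [50, [75, 88, -113], 0.003], [50, [80, 88, -113], 0.003]]'

```text
time_s: 2.5
ee_pos: [0.5481, 0.0886, 0.148]
tcp_rot: [1.083, 1.285, -1.094]
ft_force: [-0.7, -1.1, 0.5]
finger_gap: 0.0503
```

Run:
```python
from h import *
from workcell import grab_frame
for n in("scene","top"): cv2.imwrite(f"pics/{n}1.png",grab_frame(n)[:,:,::-1])
a=cv2.imread("pics/scene1.png")[165:345,240:460]; cv2.imwrite("pics/scene1z.png",cv2.resize(a,None,fx=3.3,fy=3.3,interpolation=cv2.INTER_CUBIC))
st((.5498,.0942,.066))
```

```text
t 2.6 pos [0.5497 0.0898 0.1502] F [-0.1 -0.4  0.8] gap 50.2
zyaw -1.4067 target -1.4008; down [-0.003 -0.001 -1.   ]
tool shift mm [84.2  1.1 -4.4]
jig x,y -1.9 73.83
```

View pics/scene1z.png

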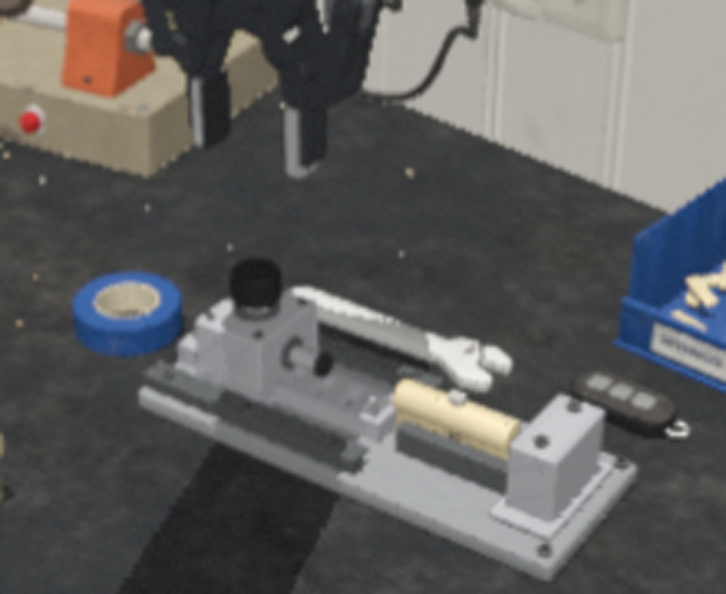

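Run:
```python
from h import *
c=np.array([.5640,.0173]);u=np.array([-.169,.9856]);x=np.array([.9856,.169])
W=lambda X,y,z:[*(c+u*y+x*X),z]
print(((proj("scene",[W(-.001,.0782,.073),[.5497,.0898,.1502],W(0,.0187,.024),W(-.013,.0187-.0046,.024),W(-.013,.0187+.0046,.024),W(.026,-.089,.054),W(-.026,-.089,.054),W(-.048,-.127,.012)])-[240,165])*3.3).round(0))
```

```text
[[256. 279.]
 [258. 152.]
 [349. 391.]
 [342. 405.]
 [328. 399.]
 [557. 388.]
 [505. 440.]
 [547. 563.]]
```

Emit:
apply_moves --moves '[[50, [5, 1, -4], -0.006], [50, [20, 1, -4.4], -0.006], [50, [36, 1, -4.4], -0.006], [50, [52, 1, -4.4], -0.006], [50, [66, 1, -4.4], -0.006], [50, [78, 1, -4.4], -0.006], [50, [83, 1, -4.4], -0.006], [50, [84, 1, -4.4], -0.006]]'

```text
time_s: 3.4
ee_pos: [0.5501, 0.0965, 0.0662]
tcp_rot: [1.08, 1.287, -1.082]
ft_force: [-0.5, 0.5, 0.4]
finger_gap: 0.0498
```

Run:
```python
from h import *
from workcell import grab_frame
for n in("scene",): cv2.imwrite(f"pics/{n}2.png",grab_frame(n)[:,:,::-1])
a=cv2.imread("pics/scene2.png")[165:345,240:460]; cv2.imwrite("pics/scene2z.png",cv2.resize(a,None,fx=3.3,fy=3.3,interpolation=cv2.INTER_CUBIC))
st((.5498,.0942,.066))
```

```text
t 3.45 pos [0.5506 0.0967 0.0668] F [ 0.3 -0.8  0.5] gap 50.3
zyaw -1.3979 target -1.4008; down [-0.001  0.    -1.   ]
tool shift mm [ 0.8 -1.2  2.3]
jig x,y 0.22 80.48
```

View pics/scene2z.png

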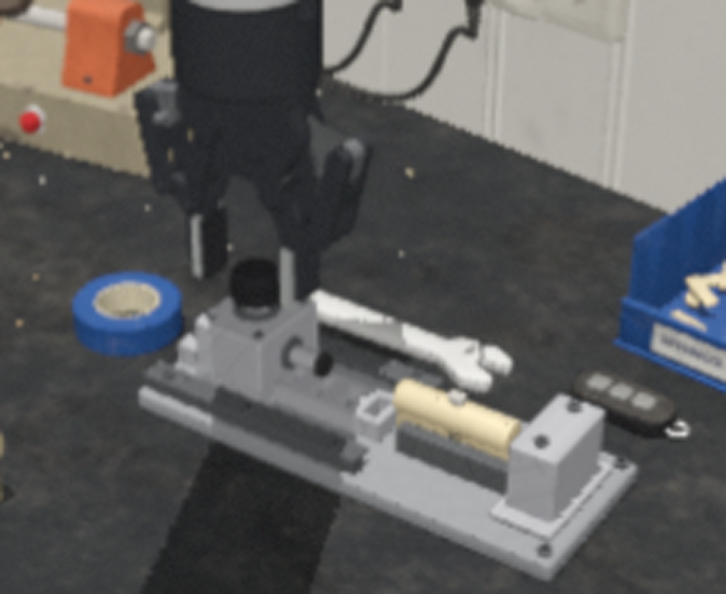

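Emit:
apply_moves --moves '[[50, [0, -1.2, 2.3], -0.003], [44, [0, -1.2, 2.3], -0.003], [38, [0, -1.2, 2.3], -0.003], [34, [0, -1.2, 2.3], -0.003], [31, [0, -1.2, 2.3], -0.003], [29, [0, -1.2, 2.3], -0.003], [26, [0, -1.2, 2.3], -0.003], [24, [0, -1.2, 2.3], -0.003]]' --newtons 30

```text
time_s: 4.25
ee_pos: [0.55, 0.0943, 0.0675]
tcp_rot: [1.079, 1.287, -1.079]
ft_force: [-0.1, -0.6, 2.1]
finger_gap: 0.0266
```

```bash
python3 -c "
from h import *;st((.5498,.0942,.066))"
```

```text
t 4.25 pos [0.55   0.0943 0.0675] F [-0.1 -0.6  2.1] gap 26.6
zyaw -1.3949 target -1.4008; down [ 0.  0. -1.]
tool shift mm [ 1.5 -0.2  0. ]
jig x,y -0.76 78.21
```

Emit:
apply_moves --moves '[[20, [0, 0, 0], -0.004], [20, [0, 0, 0], -0.004], [20, [0, 0, 0], -0.004], [20, [0, 0, 0], -0.004], [20, [0, 0, 0], -0.004], [20, [0, 0, 0], -0.004], [20, [0, 0, 0], -0.004], [20, [0, 0, 0], -0.004]]'

```text
time_s: 5.05
ee_pos: [0.55, 0.0943, 0.0674]
tcp_rot: [1.076, 1.289, -1.075]
ft_force: [-0.8, 0.2, 3.3]
finger_gap: 0.0264
```

Run:
```python
from h import *
from workcell import grab_frame
for n in("scene",): cv2.imwrite(f"pics/{n}3.png",grab_frame(n)[:,:,::-1])
a=cv2.imread("pics/scene3.png")[165:345,240:460]; cv2.imwrite("pics/scene3z.png",cv2.resize(a,None,fx=3.3,fy=3.3,interpolation=cv2.INTER_CUBIC))
st((.5498,.0942,.066))
```

```text
t 5.1 pos [0.55   0.0942 0.0674] F [-1.2  0.6  3.9] gap 26.4
zyaw -1.3909 target -1.4008; down [ 0.  0. -1.]
tool shift mm [ 1.4 -0.2  0. ]
jig x,y -0.77 78.2
```

View pics/scene3z.png

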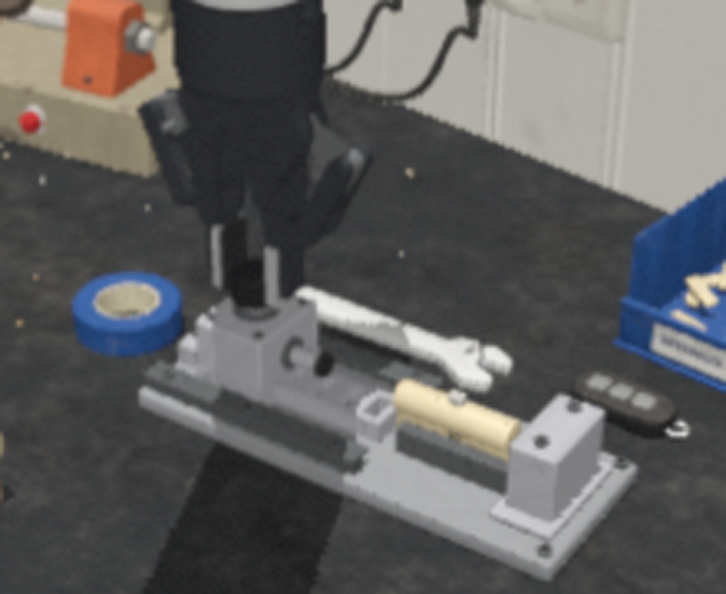

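Emit:
apply_moves --moves '[[20, [0.5, 0, 0], 0.005], [20, [1, 0, 0], 0.005], [20, [1.5, 0, 0], 0.005], [20, [2, 0, 0], 0.005], [20, [2.5, 0, 0], 0.005], [20, [3, 0, 0], 0.005], [20, [3.5, 0, 0], 0.005], [20, [4, 0, 0], 0.005]]'

```text
time_s: 5.9
ee_pos: [0.5501, 0.0943, 0.0638]
tcp_rot: [1.079, 1.287, -1.079]
ft_force: [-2.8, 0.0, 6.5]
finger_gap: 0.0264
```

```bash
python3 -c "
from h import *;st((.5498,.0942,.066))"
```

```text
t 5.9 pos [0.5501 0.0943 0.0638] F [-2.8  0.   6.5] gap 26.4
zyaw -1.3956 target -1.4008; down [ 0. -0. -1.]
tool shift mm [-2.2 -0.3  0. ]
jig x,y -0.73 78.2
```

Moved down 3.6 mm with a spring-like force; continue to the bottom.

Emit:
apply_moves --moves '[[20, [0.3, 0, 0], 0], [20, [0.6, 0, 0], 0], [20, [0.9, 0, 0], 0], [20, [1.2, 0, 0], 0], [20, [1.4, 0, 0], 0], [20, [1.5, 0, 0], 0], [20, [1.5, 0, 0], 0], [20, [1.5, 0, 0], 0]]'

```text
time_s: 6.7
ee_pos: [0.5501, 0.0943, 0.0628]
tcp_rot: [1.079, 1.287, -1.079]
ft_force: [-2.6, 0.6, 9.0]
finger_gap: 0.0266
```

```bash
python3 -c "
from h import *;st()"
```

```text
t 6.7 pos [0.5501 0.0943 0.0628] F [-2.6  0.6  9. ] gap 26.6
zyaw -1.3955 target -1.4008; down [ 0.    -0.001 -1.   ]
jig x,y -0.7 78.22
```

Emit:
apply_moves --moves '[[20, [0.3, 0, 0], 0], [20, [0.6, 0, 0], 0], [20, [0.8, 0, 0], 0], [20, [0.8, 0, 0], 0], [20, [0.8, 0, 0], 0], [20, [0.8, 0, 0], 0], [20, [0.8, 0, 0], 0], [20, [0.8, 0, 0], 0]]'

```text
time_s: 7.5
ee_pos: [0.5501, 0.0943, 0.0626]
tcp_rot: [1.078, 1.286, -1.08]
ft_force: [-4.7, -0.3, 13.1]
finger_gap: 0.0266
```

```bash
python3 -c "
from h import *;st()"
```

```text
t 7.5 pos [0.5501 0.0943 0.0626] F [-4.7 -0.3 13.1] gap 26.6
zyaw -1.3956 target -1.4008; down [-0.    -0.001 -1.   ]
jig x,y -0.67 78.24
```

Emit:
apply_moves --moves '[[20, [-2, 0, 0], 0], [20, [-5, 0, 0], 0], [20, [-8, 0, 0], 0], [20, [-11, 0, 0], 0], [20, [-13.5, 0, 0], 0], [20, [-15, 0, 0], 0], [20, [-15.6, 0, 0], 0], [20, [-15.6, 0, 0], 0]]'

```text
time_s: 8.3
ee_pos: [0.55, 0.0942, 0.0766]
tcp_rot: [1.08, 1.287, -1.079]
ft_force: [-0.8, 0.5, 2.9]
finger_gap: 0.0265
```

Run:
```python
from h import *
from workcell import grab_frame
for n in("scene",): cv2.imwrite(f"pics/{n}4.png",grab_frame(n)[:,:,::-1])
a=cv2.imread("pics/scene4.png")[165:345,240:460]; cv2.imwrite("pics/scene4z.png",cv2.resize(a,None,fx=3.3,fy=3.3,interpolation=cv2.INTER_CUBIC))
st()
```

```text
t 8.35 pos [0.55   0.0942 0.0765] F [-1.9 -0.2  2.7] gap 26.6
zyaw -1.3959 target -1.4008; down [ 0.  0. -1.]
jig x,y -0.75 78.19
```

View pics/scene4z.png

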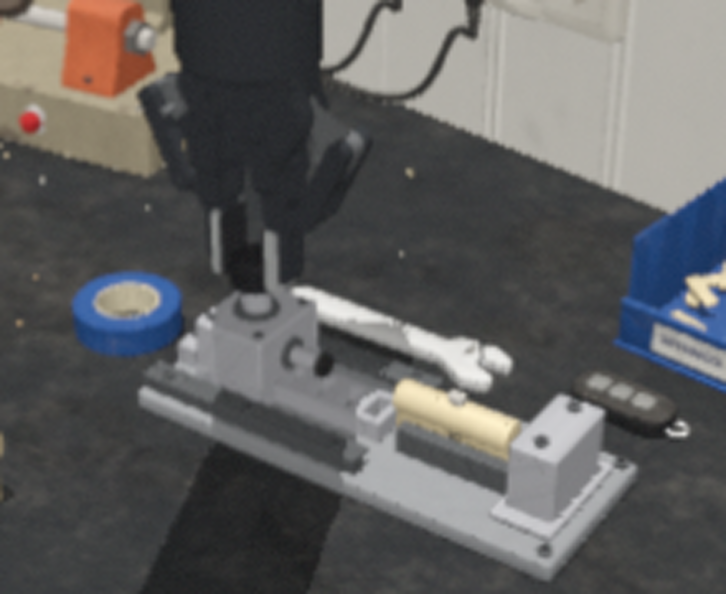

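Emit:
apply_moves --moves '[[20, [-0.6, 0, 2], 0], [20, [-0.6, 0, 6], 0], [20, [-0.6, 0, 11], 0], [20, [-0.6, 0, 16], 0], [20, [-0.6, -0.1, 21], 0], [20, [-0.6, -0.1, 26], 0], [20, [-0.6, -0.2, 29], 0], [20, [-0.6, -0.2, 30], 0]]'

```text
time_s: 9.15
ee_pos: [0.5556, 0.0634, 0.0773]
tcp_rot: [1.08, 1.285, -1.08]
ft_force: [-0.4, 1.8, 2.4]
finger_gap: 0.0267
```

```bash
python3 -c "
from h import *;st()"
```

```text
t 9.15 pos [0.5556 0.0634 0.0773] F [-0.4  1.8  2.4] gap 26.7
zyaw -1.3971 target -1.4008; down [ 0.001 -0.001 -1.   ]
jig x,y -0.5 46.91
```

Emit:
apply_moves --moves '[[20, [0, 0, 4], 0], [20, [0, 0, 9], 0], [20, [0, 0, 14], 0], [20, [0, -0.1, 18], 0], [20, [0, -0.1, 22], 0], [20, [0, -0.1, 25], 0], [20, [0, -0.1, 27], 0], [20, [0, -0.1, 28], 0]]'

```text
time_s: 9.95
ee_pos: [0.5602, 0.0377, 0.0774]
tcp_rot: [1.081, 1.287, -1.078]
ft_force: [1.3, 4.7, 1.9]
finger_gap: 0.0265
```

Run:
```python
from h import *
from workcell import grab_frame
for n in("scene","top"): cv2.imwrite(f"pics/{n}5.png",grab_frame(n)[:,:,::-1])
a=cv2.imread("pics/scene5.png")[165:345,240:460]; cv2.imwrite("pics/scene5z.png",cv2.resize(a,None,fx=3.3,fy=3.3,interpolation=cv2.INTER_CUBIC))
a=cv2.imread("pics/top5.png")[180:290,285:445]; cv2.imwrite("pics/top5z.png",cv2.resize(a,None,fx=5,fy=5,interpolation=cv2.INTER_CUBIC))
st()
```

```text
t 10.05 pos [0.5602 0.0376 0.0774] F [1.7 5.3 3.5] gap 26.3
zyaw -1.3955 target -1.4008; down [ 0.001  0.001 -1.   ]
jig x,y -0.3 20.66
```

View pics/scene5z.png

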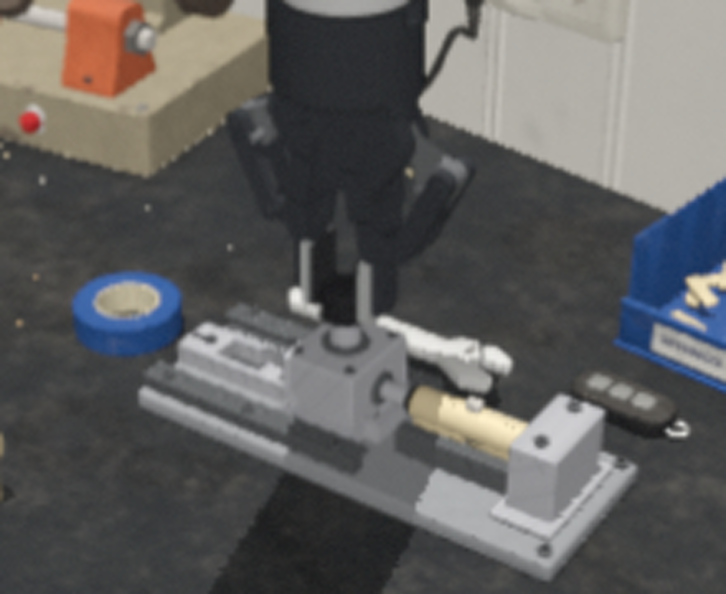

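View pics/top5z.png

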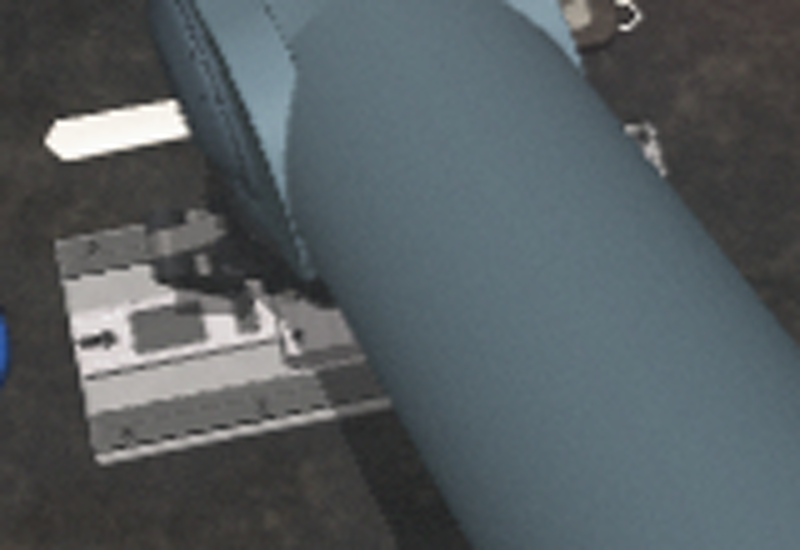

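Emit:
apply_moves --moves '[[20, [0, 0, 0.6], 0], [20, [0, 0, 1.2], 0], [20, [0, 0, 1.8], 0], [20, [0, 0, 2.2], 0], [20, [0, 0, 2.2], 0], [20, [0, 0, 2.2], 0], [20, [0, 0, 2.2], 0], [20, [0, 0, 2.2], 0]]'

```text
time_s: 10.85
ee_pos: [0.5604, 0.0363, 0.0774]
tcp_rot: [1.08, 1.288, -1.077]
ft_force: [1.6, 6.4, 3.6]
finger_gap: 0.0266
```

```bash
python3 -c "
from h import *;st()"
```

```text
t 10.85 pos [0.5604 0.0363 0.0774] F [1.6 6.4 3.6] gap 26.6
zyaw -1.395 target -1.4008; down [ 0.001  0.002 -1.   ]
jig x,y -0.31 19.32
```

Emit:
apply_moves --moves '[[20, [0, 0, 0.5], 0], [20, [0, 0, 0.9], 0], [20, [0, 0, 0.9], 0], [20, [1, 0, 0.9], 0], [20, [2, 0, 0.9], 0], [20, [3, 0, 0.9], 0], [20, [3.6, 0, 0.9], 0], [20, [3.6, 0, 0.9], 0]]'

```text
time_s: 11.65
ee_pos: [0.5605, 0.0358, 0.0739]
tcp_rot: [1.08, 1.288, -1.077]
ft_force: [1.1, 6.4, 3.7]
finger_gap: 0.0266
```

```bash
python3 -c "
from h import *;st()"
```

```text
t 11.65 pos [0.5605 0.0358 0.0739] F [1.1 6.4 3.7] gap 26.6
zyaw -1.3946 target -1.4008; down [ 0.001  0.002 -1.   ]
jig x,y -0.29 18.78
```

Emit:
apply_moves --moves '[[20, [0.3, 0, 0], 0], [20, [0.6, 0, 0], 0], [20, [0.9, 0, 0], 0], [20, [1.2, 0, 0], 0], [20, [1.5, 0, 0], 0], [20, [1.5, 0, 0], 0], [20, [1.5, 0, 0], 0], [20, [1.5, 0, 0], 0]]'

```text
time_s: 12.45
ee_pos: [0.5606, 0.0358, 0.0726]
tcp_rot: [1.08, 1.288, -1.077]
ft_force: [1.5, 5.4, 4.3]
finger_gap: 0.027
```

```bash
python3 -c "
from h import *;st()"
```

```text
t 12.45 pos [0.5606 0.0358 0.0726] F [1.5 5.4 4.3] gap 27.0
zyaw -1.3946 target -1.4008; down [ 0.001  0.002 -1.   ]
jig x,y -0.27 18.79
```

Emit:
apply_moves --moves '[[20, [1, 0, 0], 0], [20, [2.2, 0, 0], 0], [20, [3.5, 0, 0], 0], [20, [5, 0, 0], 0], [20, [6.5, 0, 0], 0], [20, [7.5, 0, 0], 0], [20, [8, 0, 0], 0], [20, [8, 0, 0], 0]]'

```text
time_s: 13.25
ee_pos: [0.5606, 0.0357, 0.0649]
tcp_rot: [1.08, 1.288, -1.077]
ft_force: [-0.6, 5.6, 5.7]
finger_gap: 0.0266
```

```bash
python3 -c "
from h import *;st()"
```

```text
t 13.25 pos [0.5606 0.0357 0.0649] F [-0.6  5.6  5.7] gap 26.6
zyaw -1.3947 target -1.4008; down [ 0.001  0.002 -1.   ]
jig x,y -0.21 18.73
```

Emit:
apply_moves --moves '[[20, [0.6, 0, 0], 0], [20, [1.2, 0, 0], 0], [20, [1.8, 0, 0], 0], [20, [2.4, 0, 0], 0], [20, [2.9, 0, 0], 0], [20, [3.2, 0, 0], 0], [20, [3.2, 0, 0], 0], [20, [3.2, 0, 0], 0]]'

```text
time_s: 14.05
ee_pos: [0.5606, 0.0358, 0.0627]
tcp_rot: [1.08, 1.288, -1.078]
ft_force: [-1.7, 4.3, 13.0]
finger_gap: 0.0266
```

```bash
python3 -c "
from h import *;st()"
```

```text
t 14.05 pos [0.5606 0.0358 0.0627] F [-1.7  4.3 13. ] gap 26.6
zyaw -1.3948 target -1.4008; down [ 0.001  0.001 -1.   ]
jig x,y -0.18 18.76
```

Emit:
apply_moves --moves '[[20, [-1, 0, 0], 0], [20, [-2, 0, 0], 0], [20, [-3, 0, 0], 0], [20, [-4, 0, 0], 0], [20, [-5, 0, 0], 0], [20, [-5.4, 0, 0], 0], [20, [-5.4, 0, 0], 0], [20, [-5.4, 0, 0], 0]]'

```text
time_s: 14.85
ee_pos: [0.5606, 0.0358, 0.067]
tcp_rot: [1.08, 1.288, -1.077]
ft_force: [0.9, 5.7, 5.4]
finger_gap: 0.0266
```

```bash
python3 -c "
from h import *;st()"
```

```text
t 14.85 pos [0.5606 0.0358 0.067 ] F [0.9 5.7 5.4] gap 26.6
zyaw -1.3946 target -1.4008; down [ 0.001  0.002 -1.   ]
jig x,y -0.26 18.77
```

Now release gradually, then lift.

Emit:
apply_moves --moves '[[28, [0, 0, 0], 0], [29, [0, 0, 0], 0], [31, [0, 0, 0], 0], [34, [0, 0, 0], 0], [38, [0, 0, 0], 0], [44, [0, 0, 0], 0], [50, [0, 0, 0], 0], [50, [0, 0, 0], 0]]'

```text
time_s: 15.65
ee_pos: [0.5598, 0.0328, 0.0659]
tcp_rot: [1.079, 1.287, -1.082]
ft_force: [0.3, -0.3, 0.7]
finger_gap: 0.0498
```

Run:
```python
from h import *
from workcell import grab_frame
for n in("scene",): cv2.imwrite(f"pics/{n}6.png",grab_frame(n)[:,:,::-1])
a=cv2.imread("pics/scene6.png")[165:345,240:460]; cv2.imwrite("pics/scene6z.png",cv2.resize(a,None,fx=3.3,fy=3.3,interpolation=cv2.INTER_CUBIC))
st()
```

```text
t 15.7 pos [0.56   0.0331 0.066 ] F [ 0.3  0.3 -0. ] gap 50.0
zyaw -1.3967 target -1.4008; down [-0.001 -0.001 -1.   ]
jig x,y -1.27 16.25
```

View pics/scene6z.png

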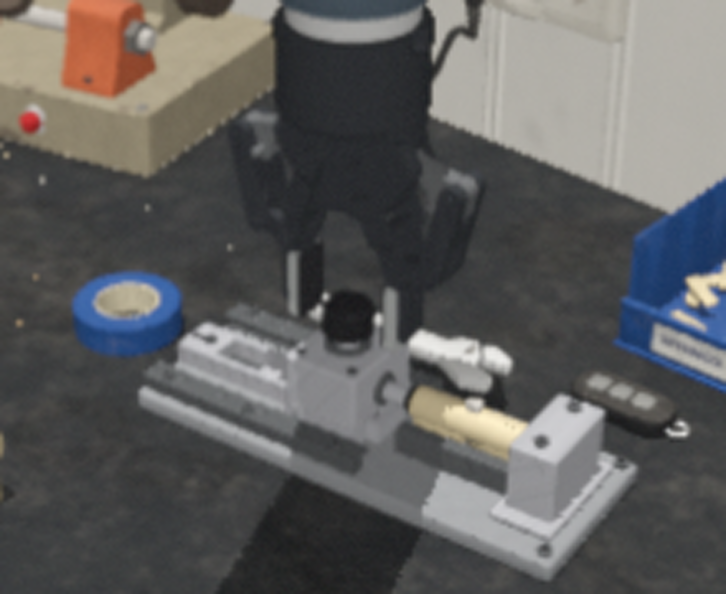

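Emit:
apply_moves --moves '[[50, [-5, 0, -1], 0], [50, [-20, 0, -1], 0], [50, [-45, 0, -1], 0], [50, [-80, 0, -1], 0], [50, [-110, 0, 10], 0], [50, [-125, 0, 40], 0], [50, [-130, 0, 80], 0], [50, [-130, 0, 120], 0]]'

```text
time_s: 16.5
ee_pos: [0.583, -0.0846, 0.2001]
tcp_rot: [1.079, 1.283, -1.074]
ft_force: [1.5, -0.1, 0.5]
finger_gap: 0.0497
```

Emit:
apply_moves --moves '[[50, [0, -20, 35], 0], [50, [0, -40, 70], 0], [50, [0, -60, 105], 0], [50, [0, -80, 140], 0], [50, [0, -90, 170], 0], [50, [0, -90, 180], 0], [50, [0, -90, 180], 0], [50, [0, -90, 180], 0]]'

```text
time_s: 17.3
ee_pos: [0.5249, -0.2749, 0.1969]
tcp_rot: [1.079, 1.288, -1.076]
ft_force: [-0.3, 0.5, 0.4]
finger_gap: 0.05
```

Run:
```python
from h import *
from workcell import grab_frame
for n in("scene","top"): cv2.imwrite(f"pics/{n}7.png",grab_frame(n)[:,:,::-1])
a=cv2.imread("pics/scene7.png")[205:345,240:460]; cv2.imwrite("pics/scene7z.png",cv2.resize(a,None,fx=3.3,fy=3.3,interpolation=cv2.INTER_CUBIC))
a=cv2.imread("pics/top7.png")[180:290,285:445]; cv2.imwrite("pics/top7z.png",cv2.resize(a,None,fx=5,fy=5,interpolation=cv2.INTER_CUBIC))
st()
```

```text
t 17.4 pos [ 0.525  -0.274   0.1966] F [ 0.7 -0.   0.1] gap 50.2
zyaw -1.3915 target -1.4008; down [ 0.001  0.001 -1.   ]
jig x,y -87.63 -280.57
```

View pics/scene7z.png

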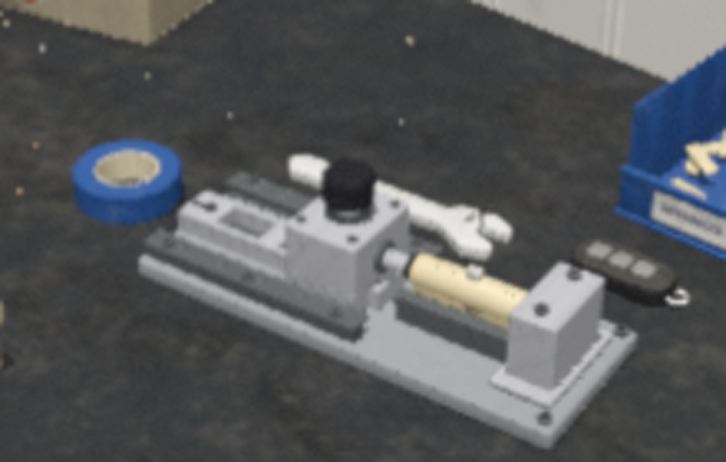

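View pics/top7z.png

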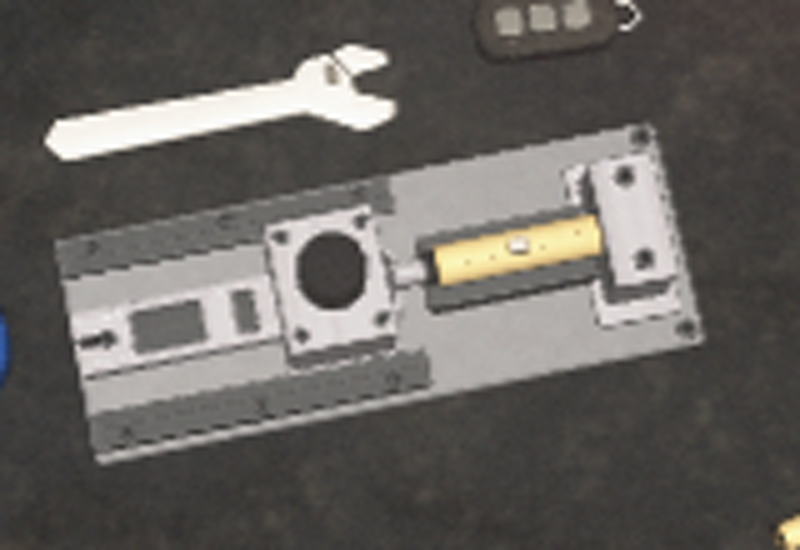

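The top and scene views show the cylinder flush against the end block, with the nose on it. The knob stays low after release, and the spanner, key fob and tape roll have not moved.

```bash
python3 -c "
from workcell import hand_in;print(hand_in())"
```

```text
the job is handed in; nothing more can be done
None
```

The cylinder is clamped and the job is handed in, at about 17.4 s on the robot's clock.

**What I did**
- I gripped the knob and pressed it to the bottom at about 13 N. It came up 14 mm in the grip and the stop was free.
- I slid the stop about 59.5 mm towards the end block. The sideways force rose to about 6.4 N, which fits 2 N of friction plus the nose pushed in about 4 mm.
- I felt downwards in small steps. The pin passed strip height with only spring force, so it was in the pocket and had not landed on the strip.
- I pressed to the bottom again, at the same height as the first press, and eased the knob back up to the latched height. Then I let go and backed off.

**Last checks**
- **Knob:** in the final pictures it looks low and stays down. I judged this by eye and did not measure its height.
- **Cylinder:** it sits against the end block with the nose touching it.
- **Surroundings:** the spanner and key fob are where they were in both views, and the tape roll looks unmoved.
- **Force on the arm:** it read about zero after release.

**Readings that disagreed**
- The finger opening read 26.6 mm on the 28 mm knob. The grip held, so I took it as pad squeeze or a sensor offset.
- My measured plate came out about 3 mm small in both length and width. The end-block face read about 1 mm off its given position. The pin still entered the pocket without touching the strip.

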